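# Fit the tube plate into the bench mixer

### The arm

A 6-joint arm with a two-finger parallel gripper is mounted at the origin on the work surface. World frame = base frame: x ahead of the robot, y to its left, z up, the work surface at z = 0. Lengths are in m, angles in degrees, forces in N, time in s.
With the tool pointing down it reaches from about 0.35 to 0.8 m from the base axis. Payload 7.3 kg.
Tool frame: the origin (TCP) lies at the very end of the fingers, on their centre line; the grasp point (between the pads) lies 19 mm behind it; z points along the fingers, y is the line along which they close (so a half turn about z gives the same grasp; the last joint's range is limited). The gripper opens to 85 mm and grips with 20 to 120 N. Pads are 22 mm wide; open, the fingers measure 114 mm over their backs; the gripper's body (76 mm by 85 mm) begins 54 mm behind the grasp point. The pads swing forward as they close: fully open they stand 13 mm farther back than shut.
Start: joints at [62.968, 19.595, 87.324, -0, 73.075, -8.365], TCP at [0.168, 0.497, 0.231] pointing down, gripper open.
Joint ranges: [-145.02, 145.02], [-44.19, 115.74], [2.07, 154.8], [-57.11, 237.11], [16.16, 152.29], [-177.93, 177.93]. Speed limits (degrees/s): [147.25, 147.25, 180, 180, 180, 180].

### API

Orientations are given as a 3x3 rotation matrix whose columns are the frame's x, y, z axes.
In Python, from rig import r gives the robot as it stands. The module is installed in compiled form; this text tells all that it offers.
- The arm moves only by the tool apply_moves, never from a script. Its argument "plan" is a list that holds one entry, the list of rows, each a list of 7 numbers: the shift along the tool's x, y, z in mm, then the turn, a rotation vector about the tool's x, y, z in degrees, then the finger opening in mm, from 0 to 85.4. In form: [[[tx, ty, tz, wx, wy, wz, fingers], ...]]. A call has exactly 5 rows; each row shifts and turns the commanded pose from where the row before left it, along the tool's axes as they then stand; what a row does not reach is not made up. A row lasts 1/12 s, in which the tool goes at most 41.7 mm and 7.16 degrees, less where a joint would pass 70% of its speed; a pose out of reach is approached as far as the arm can. A call is refused whole if a number of a shift passes 41.7 or a number of a turn 7.16, either way. A call with a gripper value outside its range is refused whole. The fingers move at their own pace and stop on an object; the grip force is fixed at half the most. Time passes only in rows, so rows that do not move let the fingers close, or fill a call up. It gives the time, the measured TCP pose, the force, the opening and the grip force at its end, in the units of the state.
- r.observe(): the state, without advancing time (a new reading comes with each control period).
- r.read_camera(name): name is "scene" or "top" or "wrist"; returns a dict with "frame" (480x640x3 uint8, blue, green, red), "vertical_fov" (degrees; the focal length in pixels is half the picture's height over the tangent of half this angle, whatever the lens; pixels are square), "cx", "cy" (the principal point, pixels), "R" (3x3) and "t" (3): a world point X has camera coordinates R X + t. Camera axes: x right, y down, z forward; pixel columns grow to the right and rows downward; lengths in m; the calibration is good to about 2 mm. The wrist camera is an equidistant fisheye: a pixel r from the principal point sees the ray r / f radians off the axis. A picture is of the moment at which its call begins. There is no depth.
- r.sign_off(): hands the job in; it is judged then, once.
Trained networks look in the newest picture that a camera, given by its name, has taken for a name from the list of things; names that differ only in an ending like _2 or _b are one class to them, and where a whole thing is asked for, a point or a joint stands for the part that bears it (a point fixed in the world has none). Each returns a list of dicts, best first, with "conf" (0 to 1); they miss things now and then, are a little off and sometimes report something else, mostly with a low value. They report only what shows in the picture. A call takes as long as a camera call. They do not tell look-alikes from the thing itself.
- r.search_frame(camera, query): "location" ([x, y, z] in m, in world coordinates, good to about 4 mm: the middle of the surface that is visible of it).
- r.regions_of(camera, query): "pixels" (480x640 bool, what is visible of it).
The state is a dict: "time": time; "qpos": joint angles; "joint_velocities": joint speeds; "effort": joint torques, N m; "position": TCP position; "ee_rot": TCP orientation; "ft_force": force on the tool from outside, world axes, zero at the start; "torque": the same for the moment, N m; "width": finger opening in m; "gripper_force": force on a finger pad.
Only numpy, scipy, OpenCV 4.12 (cv2) and the standard library are available. Lean on these libraries where they do the work, as an engineer would, in place of code of your own. Each camera call takes 0.05 s, during which the arm holds its last target. There are 200 camera calls.

### The job

Take the tube plate off its sloped stand and fit it in the mixer's seat: tilt it, push its low edge in under the front lip against the sprung jaw, lower the other edge in and bring it back under the console so that the plate lies flat on both ledges. Keep hold of the plate until it lies there with the jaw closed up against it, then let go and throw the lock lever right over towards the console. Leave the bottle, the tip box and the tube rack alone.

Things in the scene. Friction and masses are not known exactly. Their poses are not given: they have to be found in the camera images.
- plate: Aluminium tube plate, 150 (its x) x 100 (y) x 5 mm, 0.2 to 0.4 kg, dotted with dark holes. Origin: centre of its underside; z is its upward normal. A grip stands in the middle of its top: a slim steel stem, and on it a black block (see point grip). It starts on the stand sloping 30 degrees: its -x edge is low, on the robot's side, and its y axis is level. Both ends are alike.
- grip (a point): Centre of the plate's black grip block, 26 (x) x 18 (y) x 32 (z) mm, to be pinched across y. 49 mm above the plate's underside along its normal; the block spans 33 to 65 mm above the underside. Same axes as the plate.
- stand: Fixed lectern-like stand with a clear 30 degree slope 90 mm wide (narrower than the plate) and a small stop at the slope's low end, its -x side. The plate lies on it; foot 160 x 120 mm, origin under its middle.
- mixer: Fixed grey bench mixer, 265 x 260 mm, front towards its -x, origin on the table below the centre of the plate seat. Its deck is 105 mm high. The opening in the deck runs from x = -67 to +69 mm (136 mm, shorter than the plate) and y = -55 to +55 mm. Inside, two ledges at height 85 mm: front x = -108 to -58, rear x = +60 to +76; the floor between them is at 70 mm.
- front_lip (a point): Middle of the black front lip's edge, at its underside: mixer x = -67, height 99 mm. The lip is 6 mm thick; below it, over the front ledge, a pocket 14 mm high reaches to x = -108 mm and holds the sprung jaw.
- console_edge (a point): Middle of the console's lower front edge: mixer x = +69, height 99 mm. The black console rises from there to 145 mm over the mixer's full width and overhangs the rear ledge; under it a stop wall stands at x = +76 mm. To get the plate's rear edge past this edge the plate must be at least 7 mm (18 mm is possible) further to the front than its home, against the jaw.
- seat (a point): Centre of the seat in the plane of the ledge tops: where the plate's origin belongs when fitted (its ends then at mixer x = -75 and +75 mm, under the lip and the console). Same axes as the mixer.
- jaw (a joint): Sprung steel jaw in the front pocket, 60 mm wide, from just above the ledge to just under the lip. 0 m at rest with its face at mixer x = -70 mm; grows to 0.024 m as it is pushed towards the front (mixer -x). 2 N at rest, plus 0.1 N per mm. With the plate home it reads 0.005 m. A small steel tab on it shows above the front lip.
- lock (a joint): Black lock lever on the deck to the left (mixer +y) of the opening: 0 rad leaning to the front (mixer -x), 1 rad leaning to the rear towards the console; stays where it is left. It swings about an axis parallel to mixer y. It starts between 0 and 0.2 and moves lightly (about 1 N at the tip). Its base block is 70 x 50 mm, 25 mm high.
- lock_tip (a point): Centre of the 26 mm black ball at the lever's tip, 60 mm from the pivot; moves with the lever. The pivot is 127 mm above the table at mixer x = -10, y = +97 mm. At joint value 0 the lever leans 0.5 rad to the front.
- reagent: Bystander: amber bottle, 56 mm across, 120 mm tall, origin under its centre. Leave alone.
- tipbox: Bystander: open white tip box 85 x 120 x 60 mm, origin under its centre. Leave alone.
- tuberack: Bystander: white tube rack 60 x 180 x 50 mm, with tube caps to 62 mm, origin under its centre. Leave alone.
There are look-alikes about, which are no part of the job. Leave any blue look-alike of the plate alone.

How it is judged (in metres and radians):
On the way, in this order (a step that is already met when the one before it is completed fails the run):
1. the held plate's low edge is under the front lip and has pushed the sprung jaw back by 10 mm or more (value of joint jaw above 0.01 m and contact force between each of jaw, the fingers and plate above 0.5 N), for 0.05 s.
2. the plate lies flat on both ledges, its rear edge under the console, the jaw closed up against it, the fingers still holding it, the lever not yet thrown (angle between plate's own z axis and vertical below 0.05 rad and z of plate in the frame of seat below 0.003 m and x of plate in the frame of seat above -0.004 m and value of joint jaw below 0.0095 m and contact force between each of jaw, the fingers and plate above 0.5 N and value of joint lock below 0.5 rad), for 0.15 s.
At the end, for the whole second after the job is handed in: The plate lies still and flat (within 0.04 rad) on both ledges (within 2.5 mm of their height), within 4 mm of its home along the mixer's x so that both its ends are under the lips, the jaw closed up against it (reading under 9.5 mm), and the lock lever is thrown past 0.85 rad (angle between plate's own z axis and vertical below 0.04 rad and z of plate in the frame of seat between -0.003 and 0.0025 m and x of plate in the frame of seat between -0.004 and 0.004 m and value of joint jaw below 0.0095 m and value of joint lock above 0.85 rad and linear speed of plate below 0.02 m/s); the robot touches nothing.
It fails at once if the bottle, tip box or tube rack is moved by more than 30 mm (distance of any of reagent, tipbox, tuberack from where it was at the start of the episode above 0.03 m).
It also fails if it takes over 51 s, if anything falls off the work surface, if the arm or the gripper's body presses on something with over 40 N, if the wrist force passes 120 N, or if a joint passes its speed limit or range.

## Working session

There is one attempt and no reset: what is moved stays moved. The work goes in short steps, Python scripts to look and compute and a tool call to move; the robot and the scene stay as the last step left them, time stands still between calls to the robot, and variables do not carry over. Pictures are saved under pics/ and viewed, at most 13 in all, crops included, and the job is handed in when it is done.

Besides the shell and the picture viewer there is one more tool, called after "Call:" as a command line: name --argument value ..., lists and objects as JSON in quotes. apply_moves: Moves the arm, as the interface text tells. Its arguments: {"type":"object","properties":{"plan":{"type":"array"}},"required":["plan"]}

```bash
mkdir -p pics
cat > h.py <<'E'
import numpy as np, cv2
from rig import r
def cam(n):
    c=r.read_camera(n); c['f']=240/np.tan(np.radians(c['vertical_fov']/2)); return c
def proj(c,X):
    p=np.asarray(c['R'])@np.asarray(X)+np.asarray(c['t'])
    return np.array([c['cx']+c['f']*p[0]/p[2],c['cy']+c['f']*p[1]/p[2]])
E
python3 - <<'E'
from h import *
a=cam('scene');b=cam('top')
cv2.imwrite('pics/s0.png',a['frame']);cv2.imwrite('pics/t0.png',b['frame'])
for c in(a,b):print(c['f'],c['cx'],c['cy'],np.round(-np.array(c['R']).T@np.array(c['t']),3))
for q in['plate','grip','stand','mixer','jaw','lock_tip','lock','reagent','tipbox','tuberack']:
  for n in('scene','top'):
    print(q,n,[(round(d['conf'],2),np.round(d['location'],3).tolist()) for d in r.search_frame(n,q)[:3]])
s=r.observe();print(s)
E
```

```text
442.3642119632992 329.87401942687245 243.6148935198143 [1.005 0.452 1.09 ]
601.0273020163391 322.0508897342982 233.25039510678772 [ 0.4   -0.005  1.746]
plate scene [(0.92, [0.369, 0.429, 0.002]), (0.81, [0.307, 0.173, 0.001]), (0.8, [0.509, 0.199, 0.089])]
plate top [(0.96, [0.299, 0.166, 0.006]), (0.67, [0.361, 0.425, 0.002]), (0.56, [0.727, 0.168, 0.003])]
grip scene [(0.93, [0.31, 0.171, 0.006]), (0.76, [0.514, 0.203, 0.096]), (0.65, [0.735, 0.176, 0.004])]
grip top [(0.97, [0.504, 0.19, 0.088]), (0.97, [0.29, 0.17, 0.001]), (0.74, [0.359, 0.426, 0.005])]
stand scene [(0.85, [0.564, 0.214, 0.012]), (0.71, [0.518, -0.097, 0.189])]
stand top [(0.57, [0.518, 0.153, 0.01]), (0.42, [0.513, -0.094, 0.19]), (0.3, [0.567, -0.19, 0.102])]
mixer scene [(0.66, [0.586, -0.165, 0.107])]
mixer top [(0.61, [0.564, -0.188, 0.103])]
jaw scene []
jaw top []
lock_tip scene [(0.54, [0.518, -0.098, 0.188])]
lock_tip top [(0.6, [0.514, -0.093, 0.189]), (0.53, [0.544, -0.507, 0.033])]
lock scene []
lock top []
reagent scene []
reagent top [(0.87, [0.764, 0.001, 0.086])]
tipbox scene [(0.72, [0.555, -0.
[... 279 characters left out ...]
     7.30757328e+01, -8.36323794e+00]), 'joint_velocities': array([ 0.08175341,  0.00224408,  0.035625  , -0.01412592,  0.08125691,
       -0.07096005]), 'effort': array([ 1.16043575e-04, -4.33589709e+01, -2.46268129e+01, -2.15767868e-04,
        2.29706602e-04, -4.72017220e-06]), 'position': array([0.16801509, 0.49739929, 0.23129832]), 'ee_rot': array([[-9.47388374e-01,  3.20086346e-01,  2.11943282e-05],
       [ 3.20086346e-01,  9.47388374e-01,  2.54258216e-05],
       [-1.19408018e-05,  3.08721429e-05, -9.99999999e-01]]), 'ft_force': array([ 0.29874018,  0.13662871, -0.17611957]), 'torque': array([ 0.067875  , -0.00050863,  0.03644922]), 'gripper_force': 0.0, 'width': 0.08550457701957556}
```

View pics/s0.png

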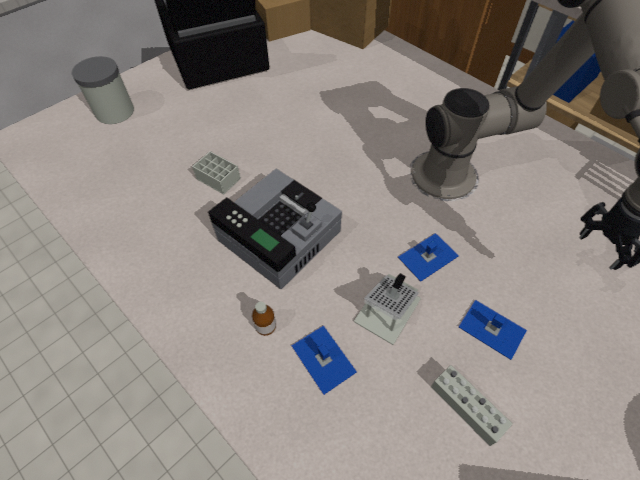

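View pics/t0.png

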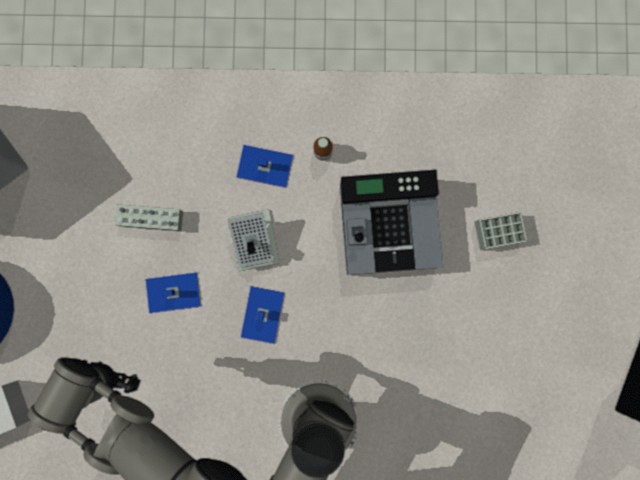

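Scene: plate on the stand at scene (391,296) / top (253,240); three blue look-alikes lie flat; mixer centre at top (391,222), lever ball at (360,235), front lip towards the bottom of the picture. Enlarging for corners.

Run:
```python
from h import *
a=cv2.imread('pics/s0.png');b=cv2.imread('pics/t0.png')
def crop(im,x,y,w,h,s):
    c=cv2.resize(im[y:y+h,x:x+w],None,fx=s,fy=s,interpolation=cv2.INTER_CUBIC)
    for k in range(0,w,10):cv2.putText(c,str(x+k),(k*s,8),0,.3,(0,0,255));cv2.line(c,(k*s,8),(k*s,14),(0,0,255))
    for k in range(0,h,10):cv2.putText(c,str(y+k),(0,k*s+4),0,.3,(0,0,255));cv2.line(c,(18,k*s),(24,k*s),(0,0,255))
    return c
m=crop(b,335,165,112,115,5); p=crop(b,225,205,55,70,5); q=crop(a,350,270,75,75,5)
o=np.zeros((600,800,3),np.uint8);o[:575,:560]=m;o[:300,560:800]=p[:300,:240];
sc=crop(a,355,268,68,62,4)[:248,:240]
o[320:320+sc.shape[0],560:560+sc.shape[1]]=sc
cv2.imwrite('pics/c1.png',o)
cv2.imwrite('pics/c2.png',crop(a,205,165,140,120,5))
```

```text
(no output)
```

View pics/c1.png

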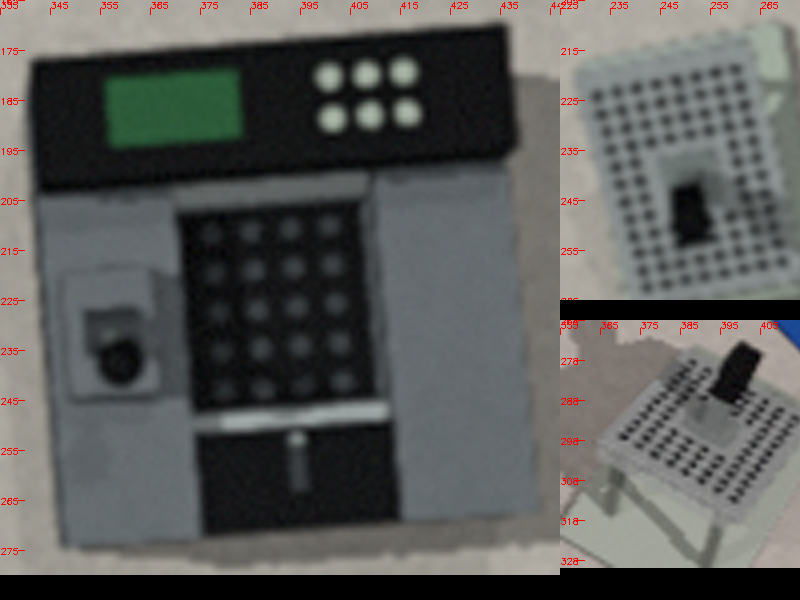

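View pics/c2.png

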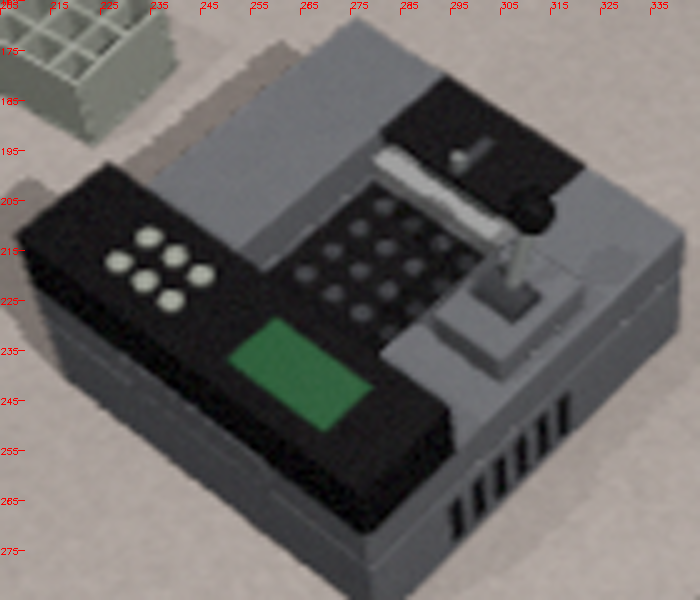

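Crops show the mixer's deck corners at top (347.3,274.2) and (442.9,267.0), lip front corners (375.4,271.6)/(415,268.4), lip rear edge (374.2,251.6)/(413,248.6), and the plate's block near top (251,248) / scene (399,281). Mixer yaw is about −4°, plate about +11°.

```bash
cat > fit0.py <<'E'
from h import *
from scipy.optimize import least_squares
S=cam('scene');T=cam('top')
def t1(X,Y):return (334.6+X/5,164.6+Y/5)
def s2(X,Y):return (204.6+X/5,164.6+Y/5)
def t2(X,Y):return (224.6+(X-560)/5,204.6+Y/5)
def s3(X,Y):return (354.6+(X-560)/4,267.6+(Y-320)/4)
F='f';Rr='r';G='g'
obs=[(T,(F,.130,.105),t1(62,547)),(T,(F,-.130,.105),t1(540,511)),
(T,(G,.055,.105),t1(203,534)),(T,(G,-.055,.105),t1(401,517)),
(T,(-.067,.055,.105),t1(197,432)),(T,(-.067,-.055,.105),t1(391,417)),
(T,(Rr,.130,.145),t1(30,63)),(T,(Rr,-.130,.145),t1(507,25)),
(S,(F,.130,.105),s2(685,234)),(S,(F,-.130,.105),s2(357,18)),
(S,(G,.055,.105),s2(586,168)),(S,(G,-.055,.105),s2(445,75)),
(S,(-.067,-.055,.105),s2(381,135)),
(S,(Rr,.130,.145),s2(368,535)),(S,(Rr,-.130,.145),s2(18,236))]
def w(p,q):
    d={'f':p[3],'r':p[4],'g':p[5]}
    x=d.get(q[0],q[0]);c,s=np.cos(p[2]),np.sin(p[2])
    return [p[0]+c*x-s*q[1],p[1]+s*x+c*q[1],q[2]]
res=lambda p:np.concatenate([proj(c,w(p,q))-o for c,q,o in obs])
f=least_squares(res,[.56,-.19,-.07,-.12,.14,-.12],loss='soft_l1')
print('mixer',np.round(f.x,4),np.degrees(f.x[2]));print(np.round(res(f.x).reshape(-1,2),1).tolist())
def ray(c,u):
    R=np.array(c['R']);d=R.T@np.array([(u[0]-c['cx'])/c['f'],(u[1]-c['cy'])/c['f'],1]);return -R.T@np.array(c['t']),d/np.linalg.norm(d)
def tri(u,v):
    f=least_squares(lambda X:np.r_[proj(T,X)-u,proj(S,X)-v],[.5,.2,.1]);return f.x,f.fun
print('block',tri(t2(690,215),s3(737,372)))
for n,u,v in [('hiL(+x+y)',t2(575,72),s3(722,520)),('hiR(+x-y)',t2(750,38),s3(600,443))]:print(n,tri(u,v))
E
python3 fit0.py
```

```text
mixer [ 0.5513 -0.1894  0.096  -0.1241  0.1371 -0.123 ] 5.4992862426898155
[[0.4, 0.0], [-0.1, -0.4], [-0.4, 0.0], [0.2, 0.2], [-1.0, -0.1], [0.3, -0.3], [-0.6, -0.3], [0.2, -0.3], [0.7, -0.3], [-0.3, 0.0], [0.1, 0.1], [0.2, 0.6], [0.1, -0.5], [-0.3, -8.0], [-0.2, -0.4]]
block (array([0.48264932, 0.19166018, 0.1192787 ]), array([ 0.15341793, -0.09678597,  0.16606571,  0.02180774]))
hiL(+x+y) (array([0.56272734, 0.25279524, 0.11450371]), array([ 1.71211072, -1.06984113,  1.74810718,  0.23084183]))
hiR(+x-y) (array([0.57958184, 0.16268336, 0.11477997]), array([-0.14696972,  0.10358293, -0.16081713, -0.01972824]))
```

```bash
cat >> h.py <<'E'
from scipy.spatial.transform import Rotation as Ro
def tilt(yaw,th):  # plate rotation: yaw deg, -x edge low by th deg
    return Ro.from_euler('ZY',[yaw,-th],degrees=True).as_matrix()
FLIP=np.diag([-1.,1,-1])   # tool axes in plate axes: x=-x, y=y, z=-z
def plan(wps,start=None,dmax=33,amax=6.4,rnd=1.0):
    """wps: (p,R,width mm[,dmax]); prints rows, 5 a call"""
    if start is None:
        s=r.observe();start=(s['position'],s['ee_rot'])
    p,R=np.array(start[0]),np.array(start[1]);rows=[]
    for w in wps:
        d=w[3] if len(w)>3 else dmax; p1,R1=np.array(w[0]),np.array(w[1]);p0,R0=p.copy(),R.copy()
        v=Ro.from_matrix(R0.T@R1).as_rotvec()
        n=int(max(1,np.ceil(np.linalg.norm(p1-p0)*1e3/d),np.ceil(np.degrees(np.linalg.norm(v))/amax)))
        for k in range(1,n+1):
            pt=p0+(p1-p0)*k/n;Rt=R0@Ro.from_rotvec(v*k/n).as_matrix()
            t=np.round(R.T@(pt-p)*1e3/rnd)*rnd+0.;a=np.round(np.degrees(Ro.from_matrix(R.T@Rt).as_rotvec()),1)+0.
            rows.append([*t.tolist(),*a.tolist(),w[2]])
            p=p+R@t/1e3;R=R@Ro.from_rotvec(np.radians(a)).as_matrix()
    while len(rows)%5:rows.append([0]*6+[wps[-1][2]])
    for i in range(0,len(rows),5):print('[['+','.join('['+','.join('%g'%x for x in q)+']' for q in rows[i:i+5])+']]')
E
python3 - <<'E'
from h import *
R=tilt(10.6,30);g=np.array([.483,.192,.117])
tool=R@FLIP
plan([(g+R[:,2]*(.11-.019),tool,85)])
E
```

```text
[[[-27,-16,3,-0.6,-2.3,-2.2,85],[-27,-18,3,-0.6,-2.2,-2.2,85],[-26,-18,5,-0.6,-2.3,-2.2,85],[-25,-19,5,-0.6,-2.2,-2.2,85],[-24,-21,6,-0.5,-2.3,-2.2,85]]]
[[[-23,-21,7,-0.6,-2.2,-2.2,85],[-21,-22,7,-0.6,-2.3,-2.2,85],[-21,-23,8,-0.6,-2.3,-2.2,85],[-19,-24,9,-0.6,-2.2,-2.2,85],[-18,-25,9,-0.6,-2.3,-2.2,85]]]
[[[-17,-26,9,-0.6,-2.2,-2.2,85],[-15,-26,10,-0.6,-2.3,-2.2,85],[-14,-27,10,-0.6,-2.2,-2.2,85],[0,0,0,0,0,0,85],[0,0,0,0,0,0,85]]]
```

Call:
apply_moves --plan '[[[-27,-16,3,-0.6,-2.3,-2.2,85],[-27,-18,3,-0.6,-2.2,-2.2,85],[-26,-18,5,-0.6,-2.3,-2.2,85],[-25,-19,5,-0.6,-2.2,-2.2,85],[-24,-21,6,-0.5,-2.3,-2.2,85]]]'

```text
time: 1.62
position: [0.273, 0.3753, 0.2179]
ee_rot: [[-0.971, 0.127, 0.204], [0.131, 0.991, 0.005], [-0.202, 0.032, -0.979]]
ft_force: [1.1, 0.9, 0.7]
width: 0.0852
gripper_force: 0.0
```

Call:
apply_moves --plan '[[[-23,-21,7,-0.6,-2.2,-2.2,85],[-21,-22,7,-0.6,-2.3,-2.2,85],[-21,-23,8,-0.6,-2.3,-2.2,85],[-19,-24,9,-0.6,-2.2,-2.2,85],[-18,-25,9,-0.6,-2.3,-2.2,85]]]'

```text
time: 2.03
position: [0.3765, 0.255, 0.2041]
ee_rot: [[-0.917, -0.071, 0.394], [-0.056, 0.997, 0.05], [-0.396, 0.024, -0.918]]
ft_force: [0.4, 1.1, -0.2]
width: 0.0851
gripper_force: 0.0
```

Call:
apply_moves --plan '[[[-17,-26,9,-0.6,-2.2,-2.2,85],[-15,-26,10,-0.6,-2.3,-2.2,85],[-14,-27,10,-0.6,-2.2,-2.2,85],[0,0,0,0,0,0,85],[0,0,0,0,0,0,85]]]'

```text
time: 2.45
position: [0.4357, 0.1851, 0.1959]
ee_rot: [[-0.856, -0.176, 0.486], [-0.151, 0.984, 0.09], [-0.494, 0.003, -0.869]]
ft_force: [-0.7, 0.9, 0.7]
width: 0.0849
gripper_force: 0.0
```

```bash
cat >> h.py <<'E'
def fproj(c,X):
    p=(np.asarray(c['R'])@np.asarray(X).T).T+np.asarray(c['t']);p=np.atleast_2d(p)
    rr=np.hypot(p[:,0],p[:,1]);th=np.arctan2(rr,p[:,2]);k=c['f']*th/np.maximum(rr,1e-9)
    return np.c_[c['cx']+k*p[:,0],c['cy']+k*p[:,1]]
def plate_pts():
    return np.array([[x,y,.005] for x,y in [(-.075,-.05),(.075,-.05),(.075,.05),(-.075,.05)]]),np.array([[x,y,.065] for x,y in [(-.013,-.009),(.013,-.009),(.013,.009),(-.013,.009)]])
E
python3 - <<'E'
from h import *
s=r.observe();print(s['position'],s['qpos'],s['time'])
c=cam('wrist');im=c['frame'];cv2.imwrite('pics/w1raw.png',im)
np.savez('w1.npz',**{k:c[k] for k in('R','t','f','cx','cy')})
for q in('grip','plate'):print([(round(d['conf'],2),np.round(d['location'],3).tolist()) for d in r.search_frame('wrist',q)[:3]])
R=tilt(10.6,30);o=np.array([.483,.192,.117])-R[:,2]*.049
im=im.copy()
for P in plate_pts():
    u=fproj(c,o+P@R.T);print(u.round(0).tolist())
    cv2.polylines(im,[np.round(u).astype(int)],True,(0,0,255),1)
cv2.imwrite('pics/w1.png',im)
E
```

```text
[0.43572747 0.18512    0.19593977] [ 15.34857573   3.83944229 121.89946865  -5.75685679  24.851021
 -80.14356451] 2.45
[(0.94, [0.492, 0.19, 0.076]), (0.88, [0.727, 0.145, 0.006]), (0.79, [0.355, 0.411, 0.006])]
[(0.94, [0.352, 0.411, 0.004]), (0.63, [0.361, 0.175, 0.004]), (0.56, [0.725, 0.148, 0.003])]
[[253.0, 131.0], [262.0, 314.0], [380.0, 313.0], [386.0, 130.0]]
[[304.0, 231.0], [305.0, 271.0], [334.0, 270.0], [334.0, 230.0]]
```

View pics/w1.png

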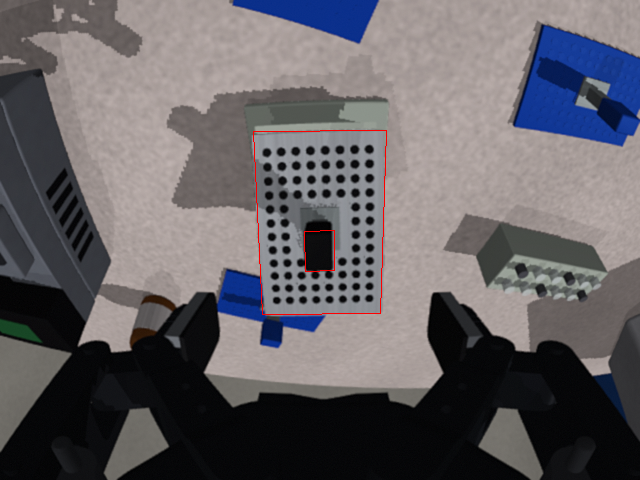

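The overlay (red) agrees with the plate to about 1 px (outline (253,131)–(386,313), block (304,231)–(334,271)). Going in to grasp.

Run:
```python
from h import *
R=tilt(10.6,30);g=np.array([.483,.192,.117])
plan([(g-R[:,2]*.019,R@FLIP,85,28)])
```

```text
[[[-1,-1,28,0,-0.1,-0.1,85],[0,-1,28,0,-0.1,0,85],[-1,-1,28,0.1,-0.1,-0.1,85],[0,-1,28,0,0,-0.1,85],[0,0,0,0,0,0,85]]]
```

Call:
apply_moves --plan '[[[-1,-1,28,0,-0.1,-0.1,85],[0,-1,28,0,-0.1,0,85],[-1,-1,28,0.1,-0.1,-0.1,85],[0,-1,28,0,0,-0.1,85],[0,0,0,0,0,0,85]]]'

```text
time: 3.02
position: [0.4987, 0.2, 0.1207]
ee_rot: [[-0.868, -0.182, 0.462], [-0.165, 0.983, 0.078], [-0.468, -0.008, -0.883]]
ft_force: [-1.7, -0.5, 0.0]
width: 0.0849
gripper_force: 0.0
```

Call:
apply_moves --plan '[[[0,0,0,0,0,0,10],[0,0,0,0,0,0,10],[0,0,0,0,0,0,10],[0,0,0,0,0,0,10],[0,0,0,0,0,0,10]]]'

```text
time: 3.43
position: [0.4968, 0.1981, 0.1232]
ee_rot: [[-0.867, -0.181, 0.464], [-0.163, 0.983, 0.078], [-0.471, -0.008, -0.882]]
ft_force: [-1.2, -4.7, 2.8]
width: 0.025
gripper_force: 1.4
```

Call:
apply_moves --plan '[[[0,0,0,0,0,0,10],[0,0,0,0,0,0,10],[0,0,0,0,0,0,10],[0,0,0,0,0,0,10],[0,0,0,0,0,0,10]]]'

```text
time: 3.85
position: [0.4966, 0.1978, 0.1229]
ee_rot: [[-0.868, -0.18, 0.463], [-0.163, 0.984, 0.078], [-0.47, -0.008, -0.883]]
ft_force: [-6.3, -2.8, 7.6]
width: 0.0161
gripper_force: 58.5
```

Run:
```python
from h import *
s=r.observe();print(s['position'],s['qpos'],s['width'],s['gripper_force'])
```

```text
[0.49662953 0.1978192  0.1228528 ] [ 15.03637772  17.73546817 118.2874182   -9.30476845  16.26350531
 -77.16807271] 0.016113084045301145 58.53925108909607
```

Joint 5 ran into its limit, so the grasp is too high. Releasing and regrasping with a steeper tool.

Call:
apply_moves --plan '[[[0,0,0,0,0,0,85],[0,0,0,0,0,0,85],[0,0,0,0,0,0,85],[0,0,-10,0,0,0,85],[0,0,-20,0,0,0,85]]]'

```text
time: 4.27
position: [0.4824, 0.1954, 0.1477]
ee_rot: [[-0.869, -0.18, 0.46], [-0.163, 0.984, 0.077], [-0.467, -0.008, -0.884]]
ft_force: [0.0, 0.7, -0.4]
width: 0.0757
gripper_force: 0.0
```

Call:
apply_moves --plan '[[[0,0,-20,0,3,0,85],[0,0,-20,0,3,0,85],[0,0,-10,0,3,0,85],[0,0,0,0,0,0,85],[0,0,0,0,0,0,85]]]'

```text
time: 4.68
position: [0.4624, 0.1923, 0.1947]
ee_rot: [[-0.928, -0.18, 0.325], [-0.173, 0.984, 0.052], [-0.329, -0.008, -0.944]]
ft_force: [-0.8, 0.3, -0.8]
width: 0.0851
gripper_force: 0.0
```

Run:
```python
from h import *
s=r.observe();print(s['position'],s['ee_rot'],s['qpos'],s['time'])
c=cam('wrist');im=c['frame'].copy()
R=tilt(10.6,30);o=np.array([.483,.192,.117])-R[:,2]*.049
for P in plate_pts():
    u=fproj(c,o+P@R.T);print(u.round(0).tolist())
    cv2.polylines(im,[np.round(u).astype(int)],True,(0,0,255),1)
cv2.imwrite('pics/w2.png',im)
plan([(np.array([.483,.192,.117])+R[:,2]*.04,tilt(10.6,18)@FLIP,85),(np.array([.483,.192,.117])+tilt(10.6,18)[:,2]*-.019,tilt(10.6,18)@FLIP,85,25)])
```

```text
[0.46235636 0.19228106 0.19466099] [[-0.92841799 -0.18037386  0.32481582]
 [-0.17288553  0.98356679  0.05202856]
 [-0.32886264 -0.0078517  -0.94434512]] [ 15.03825241  10.09287949 109.99779414  -2.98312487  40.83787344
 -83.50021551] 4.6833
[[252.0, 131.0], [255.0, 326.0], [383.0, 327.0], [385.0, 130.0]]
[[300.0, 215.0], [301.0, 260.0], [332.0, 260.0], [332.0, 215.0]]
[[[6,-2,20,-0.3,0.5,0,85],[6,-2,20,-0.2,0.6,-0.1,85],[-3,0,19,0,0,0,85],[-2,0,20,0,0,0,85],[-3,0,19,0,0,0,85]]]
```

View pics/w2.png

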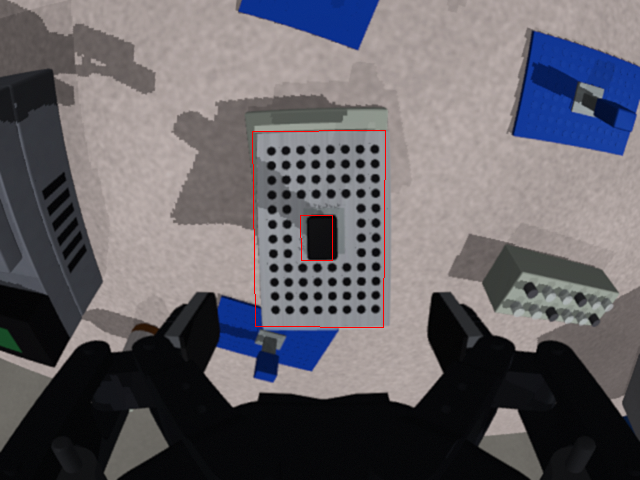

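The plate moved about 4 px (3 mm) to +y (block now at (307,215)–(337,260)); otherwise unchanged.

Run:
```python
from h import *
R=tilt(10.6,30);g=np.array([.4825,.195,.117]);Q=tilt(10.6,20)
plan([(g+R[:,2]*.04,Q@FLIP,85),(g-Q[:,2]*.019,Q@FLIP,85,25)])
```

```text
[[[6,0,20,-0.3,-0.5,0,85],[7,-1,20,-0.2,-0.4,0,85],[-2,0,19,0,0,0,85],[-3,0,20,0,0,0,85],[-2,0,19,0,0,0,85]]]
```

Call:
apply_moves --plan '[[[6,0,20,-0.3,-0.5,0,85],[7,-1,20,-0.2,-0.4,0,85],[-2,0,19,0,0,0,85],[-3,0,20,0,0,0,85],[-2,0,19,0,0,0,85]]]'

```text
time: 5.15
position: [0.4879, 0.1957, 0.0975]
ee_rot: [[-0.925, -0.183, 0.333], [-0.172, 0.983, 0.062], [-0.339, 0.0, -0.941]]
ft_force: [-0.1, 0.2, -0.2]
width: 0.0849
gripper_force: 0.0
```

Call:
apply_moves --plan '[[[0,0,0,0,0,0,85],[0,0,0,0,0,0,10],[0,0,0,0,0,0,10],[0,0,0,0,0,0,10],[0,0,0,0,0,0,10]]]'

```text
time: 5.57
position: [0.489, 0.196, 0.1007]
ee_rot: [[-0.924, -0.183, 0.336], [-0.172, 0.983, 0.063], [-0.342, 0.0, -0.94]]
ft_force: [0.4, 0.1, 0.6]
width: 0.0384
gripper_force: 0.0
```

Call:
apply_moves --plan '[[[0,0,0,0,0,0,10],[0,0,0,0,0,0,10],[0,0,0,0,0,0,10],[0,0,0,0,0,0,10],[0,0,0,0,0,0,10]]]'

```text
time: 5.98
position: [0.4889, 0.1961, 0.1007]
ee_rot: [[-0.923, -0.185, 0.336], [-0.174, 0.983, 0.063], [-0.342, -0.0, -0.94]]
ft_force: [-3.6, -1.3, 6.3]
width: 0.0174
gripper_force: 58.3
```

Run:
```python
from h import *
s=r.observe();print(s['position'],s['ee_rot'],s['qpos'],s['width'],s['gripper_force'])
Q=tilt(10.6,20);print(np.array([.4825,.195,.117])-Q[:,2]*.019)
```

```text
[0.48893031 0.19607366 0.1007474 ] [[-9.23474220e-01 -1.84671836e-01  3.36291062e-01]
 [-1.73652012e-01  9.82800172e-01  6.28394811e-02]
 [-3.42111596e-01 -3.66978701e-04 -9.39659258e-01]] [ 14.27016315  20.73379302 114.19022437  -2.9677166   25.1380615
 -83.91033019] 0.017392609155161623 58.34540069103241
[0.48888749 0.19619539 0.09914584]
```

```bash
cat >> h.py <<'E'
R0=tilt(10.64,30);O0=np.array([.4825,.195,.117])-R0[:,2]*.049
TP=np.array([.48893,.19607,.10075]);TR=np.array([[-.923474,-.184672,.336291],[-.173652,.9828,.062839],[-.342112,-.000367,-.939659]])
GR=R0.T@TR;GP=R0.T@(TP-O0)     # tool in plate frame
MIX=[.5513,-.1894,5.5]
def tool_of(o,R):return o+R@GP,R@GR
def plate_now(s=None):
    s=s or r.observe();R=np.array(s['ee_rot'])@GR.T;return np.array(s['position'])-R@GP,R
def mw(q,m=None):
    m=m or MIX;return np.array([m[0],m[1],0])+Ro.from_euler('z',m[2],degrees=True).apply(q)
def inmix(x0,z0,th,y=0.,m=None,dy=0):  # low underside edge at mixer (x0,z0)
    R=tilt((m or MIX)[2]+dy,th);return tool_of(mw([x0,y,z0],m)+R@np.array([.075,0,0]),R)
E
python3 - <<'E'
from h import *
a=(TP+R0[:,2]*.03,TR); b=(a[0]+[0,0,.19],TR); c=inmix(-.058,.235,30)
print(c)
plan([(*a,10,12),(*b,10,30),(*c,10,33)])
E
```

```text
(array([ 0.5403327 , -0.19059227,  0.29868524]), array([[-9.35317913e-01, -9.58806889e-02,  3.40568418e-01],
       [-9.02199981e-02,  9.95392627e-01,  3.24581188e-02],
       [-3.42112000e-01, -3.67000000e-04, -9.39659000e-01]]))
[[[2,0,-10,0,0,0,10],[1,0,-10,0,0,0,10],[2,0,-10,0,0,0,10],[-9,0,-25,0,0,0,10],[-10,0,-26,0,0,0,10]]]
[[[-9,0,-25,0,0,0,10],[-9,0,-26,0,0,0,10],[-9,0,-25,0,0,0,10],[-10,0,-26,0,0,0,10],[-9,0,-25,0,0,0,10]]]
[[[1,-32,1,0.1,0,0.4,10],[1,-33,2,0.2,0,0.4,10],[0,-32,1,0.1,0,0.4,10],[1,-33,1,0.2,0,0.4,10],[0,-32,2,0.1,0,0.4,10]]]
[[[0,-33,2,0.2,0,0.4,10],[-1,-32,1,0.1,0,0.4,10],[0,-33,2,0.2,0,0.4,10],[-1,-32,2,0.1,0,0.4,10],[-1,-33,2,0.2,0,0.4,10]]]
[[[-2,-32,2,0.1,0,0.4,10],[-1,-32,2,0.2,0,0.4,10],[0,0,0,0,0,0,10],[0,0,0,0,0,0,10],[0,0,0,0,0,0,10]]]
```

Call:
apply_moves --plan '[[[2,0,-10,0,0,0,10],[1,0,-10,0,0,0,10],[2,0,-10,0,0,0,10],[-9,0,-25,0,0,0,10],[-10,0,-26,0,0,0,10]]]'

```text
time: 6.4
position: [0.4721, 0.1927, 0.1804]
ee_rot: [[-0.926, -0.183, 0.33], [-0.173, 0.983, 0.062], [-0.336, 0.0, -0.942]]
ft_force: [1.2, 0.2, -3.5]
width: 0.0169
gripper_force: 58.8
```

Call:
apply_moves --plan '[[[-9,0,-25,0,0,0,10],[-9,0,-26,0,0,0,10],[-9,0,-25,0,0,0,10],[-10,0,-26,0,0,0,10],[-9,0,-25,0,0,0,10]]]'

```text
time: 6.82
position: [0.4731, 0.193, 0.3175]
ee_rot: [[-0.925, -0.183, 0.334], [-0.172, 0.983, 0.063], [-0.34, 0.0, -0.94]]
ft_force: [1.3, 0.3, -3.8]
width: 0.017
gripper_force: 58.8
```

Call:
apply_moves --plan '[[[1,-32,1,0.1,0,0.4,10],[1,-33,2,0.2,0,0.4,10],[0,-32,1,0.1,0,0.4,10],[1,-33,1,0.2,0,0.4,10],[0,-32,2,0.1,0,0.4,10]]]'

```text
time: 7.23
position: [0.5001, 0.0324, 0.3084]
ee_rot: [[-0.93, -0.147, 0.336], [-0.138, 0.989, 0.051], [-0.34, 0.001, -0.94]]
ft_force: [1.3, -0.4, -3.0]
width: 0.0171
gripper_force: 59.7
```

Call:
apply_moves --plan '[[[0,-33,2,0.2,0,0.4,10],[-1,-32,1,0.1,0,0.4,10],[0,-33,2,0.2,0,0.4,10],[-1,-32,2,0.1,0,0.4,10],[-1,-33,2,0.2,0,0.4,10]]]'

```text
time: 7.65
position: [0.5277, -0.1283, 0.3008]
ee_rot: [[-0.935, -0.109, 0.338], [-0.103, 0.994, 0.037], [-0.34, 0.0, -0.941]]
ft_force: [1.1, 0.2, -4.4]
width: 0.0171
gripper_force: 59.7
```

Call:
apply_moves --plan '[[[-2,-32,2,0.1,0,0.4,10],[-1,-32,2,0.2,0,0.4,10],[0,0,0,0,0,0,10],[0,0,0,0,0,0,10],[0,0,0,0,0,0,10]]]'

```text
time: 8.07
position: [0.539, -0.1897, 0.2978]
ee_rot: [[-0.936, -0.095, 0.338], [-0.089, 0.995, 0.033], [-0.34, 0.0, -0.941]]
ft_force: [-0.1, 0.4, -4.0]
width: 0.0172
gripper_force: 60.2
```

```bash
cat > look.py <<'E'
from h import *
import sys
def look(name,mixer=True):
    s=r.observe();o,R=plate_now(s);print('t',s['time'],'q',s['qpos'].round(1),'F',np.round(s['ft_force'],1),'w',s['width'])
    c=cam('wrist');im=c['frame'].copy();cv2.imwrite('pics/%sraw.png'%name,im)
    for P in plate_pts():
        u=fproj(c,o+P@R.T);cv2.polylines(im,[np.round(u).astype(int)],True,(0,0,255),1)
    if mixer:
        for L in ([(-.123,.055,.105),(-.123,-.055,.105),(-.067,-.055,.105),(-.067,.055,.105)],[(-.124,-.13,.105),(-.124,.13,.105),(.069,.13,.105)],[(.069,.13,.145),(.069,-.13,.145),(.137,-.13,.145)]):
            L=np.array([mw(q) for q in L]);u=fproj(c,L);cv2.polylines(im,[np.round(u).astype(int)],False,(0,255,255),1)
    t=cam('top');sc=cam('scene')
    def cr(c,x,y,w,h,k):return cv2.resize(c['frame'][y:y+h,x:x+w],None,fx=k,fy=k,interpolation=cv2.INTER_CUBIC)
    out=np.zeros((600,800,3),np.uint8);out[:390,:520]=cv2.resize(im,(520,390));
    out[:280,520:800]=cr(t,330,145,140,140,2);out[285:600,520:800]=cr(sc,200,130,160,180,1.75)[:315,:280]
    out[390:600,:520]=cv2.resize(im[0:0+194,0:480],(520,210))
    cv2.imwrite('pics/%s.png'%name,out if not mixer else im)
    l,n=MIX[:2],0
    om=Ro.from_euler('z',-MIX[2],degrees=True).apply(o-np.array([*MIX[:2],.085]));lo=Ro.from_euler('z',-MIX[2],degrees=True).apply(o+R@[-.075,0,0]-np.array([*MIX[:2],0]))
    print('plate in seat',om.round(4),'low edge',lo.round(4),'tilt',np.degrees(np.arcsin(R[2,0])).round(2))
if __name__=='__main__':look(sys.argv[1],len(sys.argv)<3)
E
python3 look.py w3
```

```text
t 8.0667 q [ -34.    12.5   89.6   14.    63.1 -134.2] F [-0.1  0.4 -4. ] w 0.01715075297713621
plate in seat [0.0056 0.0011 0.1866] low edge [-0.0594  0.0012  0.2342] tilt 29.85
```

View pics/w3.png

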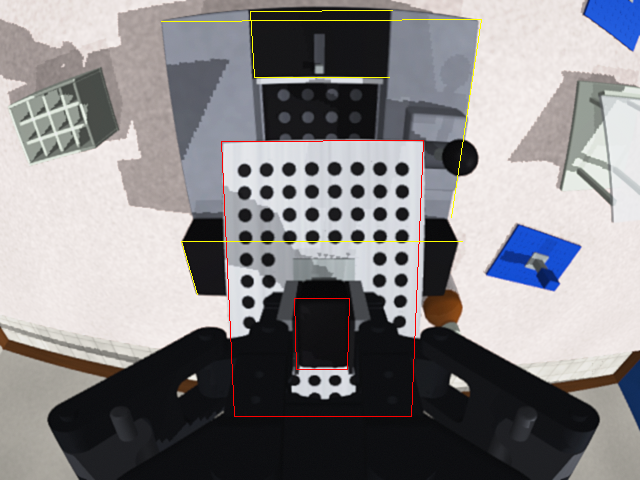

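Wrist view: the red in-hand prediction lies on the plate's edges (low edge row 141, x 222–424) and yellow mixer model on the lip (250–391, rear edge row 77); both models hold. Descending.

Run:
```python
from h import *
plan([(*inmix(-.057,.125,30),10,28),(*inmix(-.057,.090,30),10,12)])
```

```text
[[[9,0,26,0,0,0,10],[9,-1,26,0,0,0,10],[9,0,26,0,-0.1,0,10],[9,-1,26,0,0,0,10],[4,0,11,0,0,0,10]]]
[[[4,0,11,0,0,0,10],[4,1,10,0,0,0,10],[0,0,0,0,0,0,10],[0,0,0,0,0,0,10],[0,0,0,0,0,0,10]]]
```

Call:
apply_moves --plan '[[[9,0,26,0,0,0,10],[9,-1,26,0,0,0,10],[9,0,26,0,-0.1,0,10],[9,-1,26,0,0,0,10],[4,0,11,0,0,0,10]]]'

```text
time: 8.63
position: [0.5401, -0.1903, 0.1728]
ee_rot: [[-0.937, -0.096, 0.337], [-0.09, 0.995, 0.035], [-0.338, 0.002, -0.941]]
ft_force: [-0.9, 1.1, -2.5]
width: 0.0171
gripper_force: 60.1
```

Call:
apply_moves --plan '[[[4,0,11,0,0,0,10],[4,1,10,0,0,0,10],[0,0,0,0,0,0,10],[0,0,0,0,0,0,10],[0,0,0,0,0,0,10]]]'

```text
time: 9.05
position: [0.5419, -0.1912, 0.1548]
ee_rot: [[-0.935, -0.096, 0.342], [-0.09, 0.995, 0.031], [-0.344, -0.002, -0.939]]
ft_force: [-0.6, 0.1, -2.9]
width: 0.0174
gripper_force: 60.1
```

```bash
python3 look.py w4 x
python3 - <<'E'
from h import *
plan([(*inmix(-.072,.0885,30),10,5),(*inmix(-.082,.0875,21),10,4)],rnd=.5)
E
```

```text
t 9.05 q [ -34.    20.9  102.3   18.7   42.5 -141.8] F [-0.6  0.1 -2.9] w 0.017350268355231627
plate in seat [ 0.0085 -0.0008  0.0436] low edge [-0.0564 -0.0008  0.091 ] tilt 30.09
[[[4,0.5,-0.5,0,0,0,10],[3.5,0,-1,-0.1,0,0,10],[4,0.5,-0.5,0,0.1,0,10],[4,0,-1,0,0,0,10],[1,0,3,0,3,0,10]]]
[[[1,0,2.5,0,3,0,10],[1,0,3,0,3,0,10],[0,0,0,0,0,0,10],[0,0,0,0,0,0,10],[0,0,0,0,0,0,10]]]
```

View pics/w4.png

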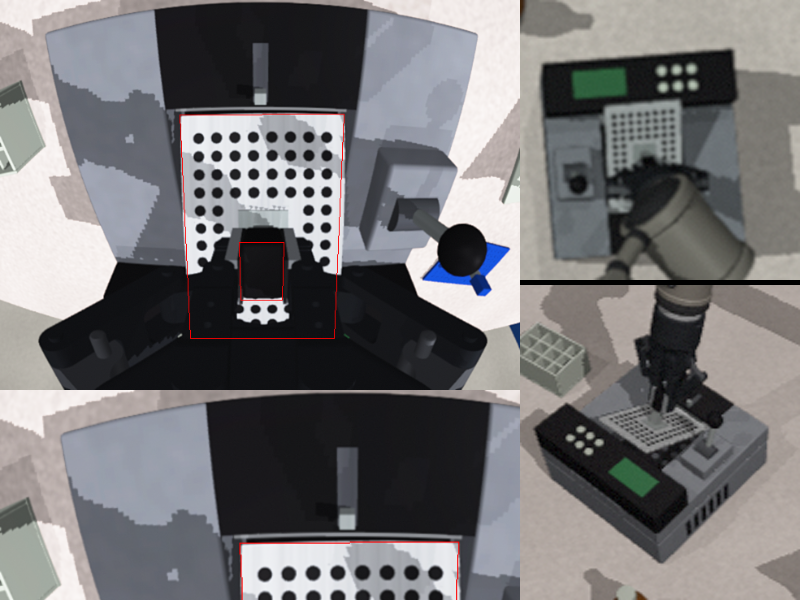

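The low edge sits just behind the lip (plate edge row 113, lip 108) and between the opening's sides (175–347). Pushing in.

Call:
apply_moves --plan '[[[4,0.5,-0.5,0,0,0,10],[3.5,0,-1,-0.1,0,0,10],[4,0.5,-0.5,0,0.1,0,10],[4,0,-1,0,0,0,10],[1,0,3,0,3,0,10]]]'

```text
time: 9.62
position: [0.5244, -0.1921, 0.1482]
ee_rot: [[-0.952, -0.094, 0.29], [-0.089, 0.996, 0.028], [-0.291, 0.001, -0.957]]
ft_force: [2.2, 1.9, -2.8]
width: 0.0173
gripper_force: 60.0
```

Call:
apply_moves --plan '[[[1,0,2.5,0,3,0,10],[1,0,3,0,3,0,10],[0,0,0,0,0,0,10],[0,0,0,0,0,0,10],[0,0,0,0,0,0,10]]]'

```text
time: 10.03
position: [0.5258, -0.1922, 0.1427]
ee_rot: [[-0.977, -0.095, 0.191], [-0.094, 0.995, 0.018], [-0.192, 0.0, -0.981]]
ft_force: [3.3, -0.2, -1.9]
width: 0.0172
gripper_force: 60.4
```

```bash
python3 look.py w5 x
python3 - <<'E'
from h import *
plan([(*inmix(-.089,.087,13),10,4),(*inmix(-.089,.087,6),10,4)],rnd=.5)
E
```

```text
t 10.0333 q [ -31.7   23.3   98.     8.7   50.1 -132.2] F [ 3.3 -0.2 -1.9] w 0.01721575720293769
plate in seat [-0.012  -0.0002  0.029 ] low edge [-0.082  -0.0001  0.0871] tilt 21.05
[[[0.5,0,3,0,2.7,0,10],[0,0,2.5,0,2.6,0,10],[0,0,3,0,2.7,-0.1,10],[-1.5,0,3,0,2.3,0,10],[-2,0,2.5,0,2.4,0,10]]]
[[[-1.5,0,2.5,0,2.3,0,10],[0,0,0,0,0,0,10],[0,0,0,0,0,0,10],[0,0,0,0,0,0,10],[0,0,0,0,0,0,10]]]
```

Call:
apply_moves --plan '[[[0.5,0,3,0,2.7,0,10],[0,0,2.5,0,2.6,0,10],[0,0,3,0,2.7,-0.1,10],[-1.5,0,3,0,2.3,0,10],[-2,0,2.5,0,2.4,0,10]]]'

```text
time: 10.6
position: [0.5299, -0.1917, 0.1284]
ee_rot: [[-0.995, -0.096, -0.031], [-0.096, 0.995, -0.003], [0.032, 0.0, -1.0]]
ft_force: [3.9, 0.3, -3.1]
width: 0.0173
gripper_force: 60.3
```

Call:
apply_moves --plan '[[[-1.5,0,2.5,0,2.3,0,10],[0,0,0,0,0,0,10],[0,0,0,0,0,0,10],[0,0,0,0,0,0,10],[0,0,0,0,0,0,10]]]'

```text
time: 11.02
position: [0.5308, -0.1915, 0.1257]
ee_rot: [[-0.993, -0.097, -0.07], [-0.096, 0.995, -0.006], [0.07, 0.001, -0.998]]
ft_force: [5.2, 0.2, -4.4]
width: 0.0172
gripper_force: 60.0
```

```bash
python3 look.py w6 x
python3 - <<'E'
from h import *
plan([(*inmix(-.089,.087,0),10,4)],rnd=.5)
E
```

```text
t 11.0167 q [ -26.4   31.4   86.    -2.3   66.  -121. ] F [ 5.2  0.2 -4.4] w 0.017162636148769533
plate in seat [-0.0148  0.0001  0.0094] low edge [-0.0894  0.      0.0867] tilt 5.95
[[[-1.5,0,2,0,2,0,10],[-1.5,0,2.5,0,2,0,10],[-2,0,2,0.1,1.9,0,10],[0,0,0,0,0,0,10],[0,0,0,0,0,0,10]]]
```

View pics/w6.png

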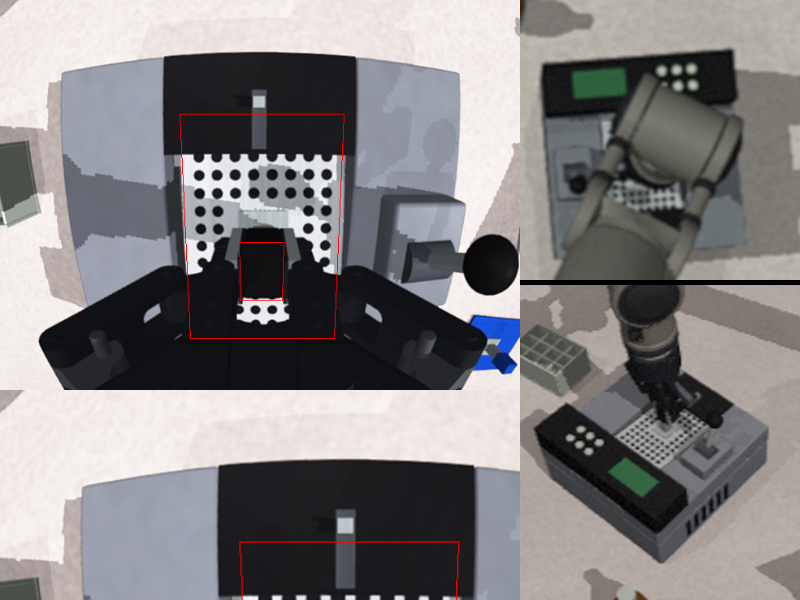

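The plate is under the lip (lip edge row 155, its hidden edge drawn at 113) and the jaw tab has moved back to (259,100). Flatten next.

Call:
apply_moves --plan '[[[-1.5,0,2,0,2,0,10],[-1.5,0,2.5,0,2,0,10],[-2,0,2,0.1,1.9,0,10],[0,0,0,0,0,0,10],[0,0,0,0,0,0,10]]]'

```text
time: 11.58
position: [0.5356, -0.191, 0.1187]
ee_rot: [[-0.98, -0.098, -0.172], [-0.096, 0.995, -0.018], [0.173, -0.001, -0.985]]
ft_force: [3.9, 1.3, -3.6]
width: 0.0169
gripper_force: 60.4
```

```bash
python3 look.py w7 x
python3 - <<'E'
from h import *
plan([(*inmix(-.075,.086,0),10,3)],rnd=.5)
E
```

```text
t 11.5833 q [ -24.6   35.3   80.7   -5.3   72.6 -118.2] F [ 3.9  1.3 -3.6] w 0.0169173846873607
plate in seat [-0.0133  0.0001  0.0021] low edge [-0.0883 -0.0001  0.087 ] tilt 0.04
[[[-2.5,0,0,0,0,0,10],[-3,0,-0.5,0,0,0,10],[-2.5,0,0,0,0,0,10],[-3,0,-0.5,0,0,0,10],[-2.5,0,0,-0.1,0.1,0,10]]]
```

Call:
apply_moves --plan '[[[-2.5,0,0,0,0,0,10],[-3,0,-0.5,0,0,0,10],[-2.5,0,0,0,0,0,10],[-3,0,-0.5,0,0,0,10],[-2.5,0,0,-0.1,0.1,0,10]]]'

```text
time: 12.15
position: [0.549, -0.1898, 0.1176]
ee_rot: [[-0.98, -0.097, -0.174], [-0.096, 0.995, -0.017], [0.175, 0.0, -0.985]]
ft_force: [3.9, -0.3, -1.4]
width: 0.0172
gripper_force: 60.4
```

Call:
apply_moves --plan '[[[0,0,0.5,0,0,0,10],[0,0,0.5,0,0,0,10],[0,0,0,0,0,0,10],[0,0,0,0,0,0,10],[0,0,0,0,0,0,10]]]'

```text
time: 12.57
position: [0.5494, -0.1897, 0.1172]
ee_rot: [[-0.98, -0.097, -0.172], [-0.096, 0.995, -0.017], [0.173, -0.0, -0.985]]
ft_force: [5.9, 0.8, 1.1]
width: 0.0169
gripper_force: 61.1
```

```bash
python3 look.py w8 x
```

```text
t 12.5667 q [ -23.9   36.6   78.4   -5.1   73.7 -117.7] F [5.9 0.8 1.1] w 0.016919191468117493
plate in seat [0.0005 0.0001 0.0005] low edge [-0.0745 -0.      0.0855] tilt 0.03
```

Call:
apply_moves --plan '[[[-0.5,0,0.5,0,0,0,10],[-0.5,0,0.5,0,0,0,10],[0,0,0.5,0,0,0,10],[0,0,0,0,0,0,10],[0,0,0,0,0,0,10]]]'

```text
time: 13.13
position: [0.5495, -0.1896, 0.117]
ee_rot: [[-0.98, -0.097, -0.173], [-0.096, 0.995, -0.017], [0.174, -0.001, -0.985]]
ft_force: [0.8, 3.4, 11.9]
width: 0.0172
gripper_force: 62.3
```

```bash
python3 look.py w9 x
```

```text
t 13.1333 q [ -23.9   36.7   78.4   -5.1   73.7 -117.7] F [ 0.8  3.4 11.9] w 0.017193679459142703
plate in seat [0.0006 0.0001 0.0003] low edge [-0.0744  0.      0.0854] tilt -0.02
```

View pics/w9.png

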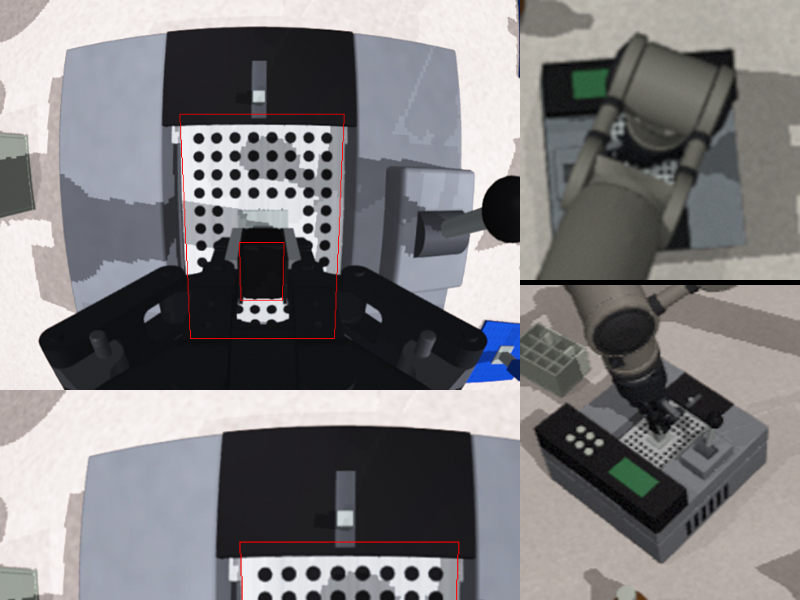

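Plate is home: flat on the ledges, jaw tab back forward at (259,97), lip edge row 125 over the plate, force 12 N down. Letting go and going to the lever.

Call:
apply_moves --plan '[[[0,0,0,0,0,0,85],[0,0,0,0,0,0,85],[0,0,0,0,0,0,85],[0,0,0,0,0,0,85],[0,0,0,0,0,0,85]]]'

```text
time: 13.7
position: [0.549, -0.1897, 0.1144]
ee_rot: [[-0.98, -0.097, -0.175], [-0.096, 0.995, -0.016], [0.176, 0.001, -0.984]]
ft_force: [0.1, -0.1, -1.6]
width: 0.0765
gripper_force: 0.0
```

Run:
```python
from h import *
s=r.observe();print(s['position'],s['width'],s['ft_force'])
D=tilt(5.5,0)@FLIP
p=s['position'];R=s['ee_rot']
plan([(p-R[:,2]*.045,R,85,15),(p-R[:,2]*.06+[0,0,.1],R,85,32),(mw([-.088,.097,.27]),D,0,30),(mw([-.088,.097,.166]),D,0,27)])
```

```text
[ 0.54895547 -0.18965191  0.11440532] 0.07647370655774649 [ 0.05962346 -0.08232628 -1.59333694]
[[[0,0,-15,0,0,0,85],[0,0,-15,0,0,0,85],[0,0,-15,0,0,0,85],[4,0,-28,0,0,0,85],[5,0,-29,0,0,0,85]]]
[[[4,0,-28,0,0,0,85],[5,0,-28,0,0,0,85],[19,19,4,0,-2,0,0],[19,20,3,0,-2.1,0,0],[19,19,3,0,-2,0,0]]]
[[[19,20,2,0,-2,0.1,0],[19,19,1,0.1,-2,0,0],[0,0,26,0,0,0,0],[0,0,26,0,0,0,0],[0,0,26,0,0,0,0]]]
[[[0,0,26,0,0,0,0],[0,0,0,0,0,0,0],[0,0,0,0,0,0,0],[0,0,0,0,0,0,0],[0,0,0,0,0,0,0]]]
```

Call:
apply_moves --plan '[[[0,0,-15,0,0,0,85],[0,0,-15,0,0,0,85],[0,0,-15,0,0,0,85],[4,0,-28,0,0,0,85],[5,0,-29,0,0,0,85]]]'

```text
time: 14.12
position: [0.5576, -0.1886, 0.2165]
ee_rot: [[-0.979, -0.097, -0.177], [-0.096, 0.995, -0.015], [0.178, 0.002, -0.984]]
ft_force: [0.2, -0.2, -0.9]
width: 0.0848
gripper_force: 0.0
```

Call:
apply_moves --plan '[[[4,0,-28,0,0,0,85],[5,0,-28,0,0,0,85],[19,19,4,0,-2,0,0],[19,20,3,0,-2.1,0,0],[19,19,3,0,-2,0,0]]]'

```text
time: 14.53
position: [0.4954, -0.1362, 0.2715]
ee_rot: [[-0.993, -0.097, -0.067], [-0.096, 0.995, -0.006], [0.067, 0.0, -0.998]]
ft_force: [0.4, 0.1, 0.3]
width: 0.0514
gripper_force: 0.0
```

Call:
apply_moves --plan '[[[19,20,2,0,-2,0.1,0],[19,19,1,0.1,-2,0,0],[0,0,0,0,0,0,0],[0,0,0,0,0,0,0],[0,0,0,0,0,0,0]]]'

```text
time: 14.95
position: [0.4549, -0.1019, 0.2711]
ee_rot: [[-0.995, -0.095, 0.001], [-0.095, 0.995, -0.002], [-0.001, -0.002, -1.0]]
ft_force: [0.4, -0.2, 0.4]
width: -0.0001
gripper_force: 0.0
```

Run:
```python
from h import *
s=r.observe();print(s['position'],s['width'],s['ft_force'],s['qpos'].round(1))
c=cam('wrist');im=c['frame'].copy()
R=tilt(5.5,0);o=mw([0,0,.085])
for P in plate_pts():
    u=fproj(c,o+P@R.T);cv2.polylines(im,[np.round(u).astype(int)],True,(0,0,255),1)
for a in(0,.2):
    u=fproj(c,[mw([-.01-.06*np.sin(.5-a),.097,.127+.06*np.cos(.5-a)])])[0];cv2.circle(im,tuple(np.round(u).astype(int)),3,(0,255,0),1)
cv2.imwrite('pics/w10.png',im)
D=tilt(5.5,0)@FLIP
plan([(mw([-.088,.097,.166]),D,0,27),(mw([-.006,.097,.166]),D,0,9)])
```

```text
[ 0.45485839 -0.10191161  0.27108634] -9.077306242756796e-05 [ 0.42975093 -0.17888797  0.44217024] [-2.200e+01  1.150e+01  9.200e+01 -1.000e-01  7.630e+01 -1.175e+02]
[[[0,0,26,0,0,0,0],[0,1,26,-0.1,0,0,0],[1,0,27,0,0,0,0],[0,0,26,0,0.1,0,0],[-8,0,0,0,0,0,0]]]
[[[-8,0,0,0,0,0,0],[-9,0,0,0,0,0,0],[-8,0,0,0,0,0,0],[-8,0,0,0,0,0,0],[-8,0,0,0,0,0,0]]]
[[[-9,0,0,0,0,0,0],[-8,0,0,0,0,0,0],[-8,0,0,0,0,0,0],[-8,0,0,0,0,0,0],[0,0,0,0,0,0,0]]]
```

View pics/w10.png

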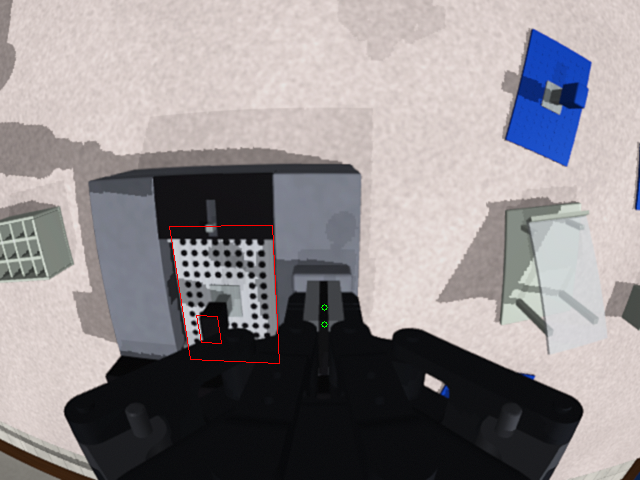

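The plate overlay agrees (outline (170,226)–(279,363)); predicted lever ball at (324,307–324), hidden by the fingers. Pushing the lever.

Call:
apply_moves --plan '[[[0,0,26,0,0,0,0],[0,1,26,-0.1,0,0,0],[1,0,27,0,0,0,0],[0,0,26,0,0.1,0,0],[-8,0,0,0,0,0,0]]]'

```text
time: 15.42
position: [0.4587, -0.0994, 0.1609]
ee_rot: [[-0.995, -0.094, -0.011], [-0.094, 0.996, 0.004], [0.011, 0.005, -1.0]]
ft_force: [-1.3, -0.1, -0.4]
width: 0.0
gripper_force: 0.0
```

Call:
apply_moves --plan '[[[-8,0,0,0,0,0,0],[-9,0,0,0,0,0,0],[-8,0,0,0,0,0,0],[-8,0,0,0,0,0,0],[-8,0,0,0,0,0,0]]]'

```text
time: 15.83
position: [0.5034, -0.0961, 0.1666]
ee_rot: [[-0.995, -0.096, -0.0], [-0.096, 0.995, -0.0], [0.0, -0.0, -1.0]]
ft_force: [-1.9, -0.6, 1.9]
width: 0.0
gripper_force: 0.9
```

Call:
apply_moves --plan '[[[-9,0,0,0,0,0,0],[-8,0,0,0,0,0,0],[-8,0,0,0,0,0,0],[-8,0,0,0,0,0,0],[0,0,0,0,0,0,0]]]'

```text
time: 16.25
position: [0.5363, -0.0926, 0.1652]
ee_rot: [[-0.995, -0.096, -0.001], [-0.096, 0.995, 0.001], [0.001, 0.001, -1.0]]
ft_force: [-0.5, -0.1, -0.5]
width: 0.0001
gripper_force: 0.0
```

Call:
apply_moves --plan '[[[-2,0,0,0,0,0,0],[-2,0,0,0,0,0,0],[-2,0,0,0,0,0,0],[0,0,0,0,0,0,0],[0,0,0,0,0,0,0]]]'

```text
time: 16.67
position: [0.5388, -0.0923, 0.1651]
ee_rot: [[-0.995, -0.095, -0.006], [-0.095, 0.995, 0.001], [0.006, 0.001, -1.0]]
ft_force: [-5.7, -0.9, 1.3]
width: 0.0002
gripper_force: 3.6
```

The lever is at its stop (5.7 N). Backing off and checking.

Call:
apply_moves --plan '[[[10,0,0,0,0,0,0],[20,0,0,0,0,0,0],[20,0,-20,0,0,0,0],[10,0,-35,0,0,0,0],[10,0,-35,0,0,0,0]]]'

```text
time: 17.08
position: [0.4698, -0.0988, 0.2561]
ee_rot: [[-0.995, -0.095, -0.004], [-0.095, 0.995, 0.001], [0.004, 0.002, -1.0]]
ft_force: [1.2, 0.2, 0.8]
width: -0.0
gripper_force: 0.0
```

Call:
apply_moves --plan '[[[10,30,-20,0,0,0,0],[10,35,0,0,0,0,0],[10,35,0,0,0,0,0],[0,35,0,0,0,0,0],[0,0,0,0,0,0,0]]]'

```text
time: 17.5
position: [0.4273, 0.0371, 0.2765]
ee_rot: [[-0.995, -0.099, 0.0], [-0.099, 0.995, 0.003], [-0.0, 0.003, -1.0]]
ft_force: [-0.7, -0.5, 0.3]
width: -0.0
gripper_force: 0.0
```

Call:
apply_moves --plan '[[[10,35,0,0,0,0,0],[10,35,0,0,0,0,0],[10,35,0,0,0,0,0],[0,0,0,0,0,0,0],[0,0,0,0,0,0,0]]]'

```text
time: 17.92
position: [0.3884, 0.1354, 0.2762]
ee_rot: [[-0.995, -0.099, -0.0], [-0.099, 0.995, 0.0], [0.0, 0.0, -1.0]]
ft_force: [-0.4, -0.3, -0.1]
width: 0.0003
gripper_force: 0.0
```

Run:
```python
from h import *
s=r.observe();print(s['position'],s['ft_force'],s['time'])
R=tilt(5.5,0);o=mw([0,0,.085]);out=np.zeros((600,800,3),np.uint8)
for k,(n,x,y,w,h) in enumerate([('top',335,160,114,120),('scene',200,160,150,130)]):
    c=cam(n);f=c['frame'];z=400/w;im=cv2.resize(f[y:y+h,x:x+w],None,fx=z,fy=z,interpolation=cv2.INTER_CUBIC)
    ov=im.copy()
    for P in plate_pts():
        u=np.array([(proj(c,o+R@q)-[x,y]+.5)*z for q in P]);cv2.polylines(ov,[np.round(u).astype(int)],True,(0,0,255),1)
    for a in(.85,1):
        u=(proj(c,mw([-.01-.06*np.sin(.5-a),.097,.127+.06*np.cos(.5-a)]))-[x,y]+.5)*z;cv2.circle(ov,tuple(np.round(u).astype(int)),3,(0,255,0),1)
    hh=min(ov.shape[0],600);out[:hh,400*k:400*k+400]=ov[:hh,:400]
    if n=='scene':out[350:600,400:800]=im[20:270,:400]
    print(n,[(round(d['conf'],2),np.round(d['location'],3).tolist()) for d in r.search_frame(n,'lock_tip')[:2]])
print([mw([-.01-.06*np.sin(.5-a),.097,.127+.06*np.cos(.5-a)]).round(3) for a in(.85,1)])
cv2.imwrite('pics/f.png',out)
```

```text
[0.38836989 0.13538561 0.27616563] [-0.44002842 -0.32434445 -0.0537163 ] 17.9167
top [(0.43, [0.56, -0.09, 0.185])]
scene []
[array([ 0.553, -0.092,  0.183]), array([ 0.561, -0.091,  0.18 ])]
```

View pics/f.png

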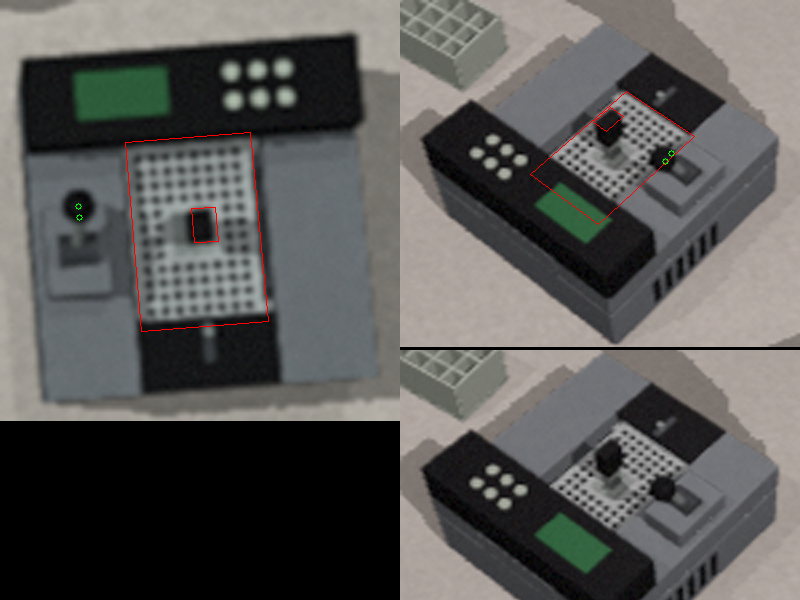

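The final view shows the plate and grip block on the home overlay (block (205,225)), both ends under the lips. The lever ball is at the 1 rad mark (79,206), and the gripper is clear of everything.

```bash
python3 -c "
from rig import r
print(r.sign_off())"
```

```text
the job is handed in; nothing more can be done
None
```

The job is handed in; the result wasn't reported back. The last pictures and force readings show the plate flat in the mixer's seat under both lips, with the jaw closed up against it and the lock lever thrown to its stop. The bottle, tip box and tube rack were not touched, and the clock stood at about 18 s of the 51 s allowed.

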